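Ready the blood analyser for loading

TASK

Get the blood analyser ready to be loaded: push its red waste drawer fully home, and hook a fingertip behind the raised lip of the blue-grey sample drawer and draw it all the way out to its stop. Either may be done first; move both drawers steadily, without slamming or jerking, and do not pinch their fronts. Leave the tube rack, the bottle and the jar standing where they are on the bench.

Things in the scene. Friction and masses are not known exactly. Their poses are not given: they have to be found in the camera images.
- analyser: White fixed analyser, 300 mm wide, 340 deep. Lower part 125 mm high reaches 105 mm ahead of the 240 mm high upper housing. Two drawers stick out of the lower front face. Origin: on the bench under the middle of that face. +x points into the machine (drawers open along -x), +y left along the face. Drawer centres at y = +72.5 and -72.5 mm; which is the sample drawer varies.
- sample_drawer (a joint): How far the blue-grey sample drawer is out (m): 0 home, 0.16 fully out at its stop; starts at 0.045 to 0.085, stays where left, slides at 4 to 6 N. This value is also the clear gap between the lip's back and the analyser's face. Behind the lip is an empty finger well, 64 mm deep below the lip's top, 65 mm long, 108 mm wide between low side walls; fixed cups and tips lie behind it.
- sample_lip: Raised lip of the sample drawer: blue-grey upright plate 118 mm wide, 6 mm thick, its top 110 mm above the bench. Origin: middle of its top edge (centre of thickness); same axes as the analyser, so its back, where a fingertip hooks, is 3 mm to +x of the origin. It moves with the drawer.
- sample_fascia: Front cover of the sample drawer, 132 mm wide, 8 mm thick, 70 mm high, fixed to the front of the lip plate; its top is 4 mm below the lip's top. Origin: middle of the top edge of its outer (robot-side) face, 106 mm above the bench. Axes as the analyser.
- waste_drawer (a joint): How far the red waste drawer is out, in m: 0 = home against its stop, 0.16 = fully out; it starts ajar by 0.03 to 0.08. It stays where it is left and takes about 4 to 6 N to slide. Built like the sample drawer, but all red in front, an open tub with used test slides on its floor.
- waste_lip: Raised lip of the waste drawer: red upright plate, same sizes and origin as sample_lip.
- waste_fascia: Red front cover of the waste drawer, same sizes and origin (middle of the outer face's top edge, 106 mm above the bench) as sample_fascia; when the drawer is home its outer face is 14 mm in front of the analyser's face.
- tube_rack: Loose blue rack with five capped blood tubes, 112 x 46 mm, 84 mm high, standing on the bench left of the drawers. Origin: centre of its underside. To be left alone.
- reagent_bottle: Loose amber bottle with white cap, 38 mm across, 85 mm high, standing on the bench right of the drawers. Origin: centre of its underside. To be left alone.
- specimen_jar: Loose clear jar with yellow lid, 52 mm across, 58 mm high, standing on the bench on the robot's side of the drawers, beyond where they reach when fully out. Origin: centre of its underside. To be left alone.

How it is judged:
On the way:
1. a finger bears on the lip of the sample drawer as the drawer is drawn out beyond 0.10 m (contact force between the fingers and sample_lip above 0.5 N and value of joint sample_drawer above 0.1 m), for 0.05 s.
At the end, for the whole second after the job is handed in: The sample drawer is out to its stop (within 8 mm of 0.16 m), the waste drawer is home (within 6 mm), both at rest, and the rack, bottle and jar stand where they were (within 12 mm) (value of joint sample_drawer above 0.152 m and value of joint waste_drawer below 0.006 m and velocity of joint sample_drawer between -0.01 and 0.01 m/s and velocity of joint waste_drawer between -0.01 and 0.01 m/s and distance of each of tube_rack, reagent_bottle, specimen_jar from where it was at the start of the episode below 0.012 m); the robot touches nothing.
It fails at once if the sample drawer's front is pinched (finger force on the back of the lip and on the fascia at once) (contact force between the fingers and sample_lip above 2 N and contact force between the fingers and sample_fascia above 2 N).
It fails at once if the waste drawer's front is pinched (as above) (contact force between the fingers and waste_lip above 2 N and contact force between the fingers and waste_fascia above 2 N).
It fails at once if the sample drawer is jerked or slammed (faster than 0.45 m/s) (velocity of joint sample_drawer above 0.45 m/s or velocity of joint sample_drawer below -0.45 m/s).
It fails at once if the waste drawer is jerked or slammed (faster than 0.45 m/s) (velocity of joint waste_drawer above 0.45 m/s or velocity of joint waste_drawer below -0.45 m/s).
It fails at once if the rack, bottle or jar is moved more than 12 mm, lifted or tipped (distance of any of tube_rack, reagent_bottle, specimen_jar from where it was at the start of the episode above 0.012 m or angle between any of tube_rack, reagent_bottle, specimen_jar's own z axis and vertical above 0.3 rad).
It also fails if it takes over 50 s, if anything falls off the work surface, if the arm or the gripper's body presses on something with over 40 N, if the wrist force passes 120 N, or if a joint passes its speed limit or range.

ROBOT

A 7-joint arm with a two-finger parallel gripper is mounted at the origin on the work surface. World frame = base frame: x ahead of the robot, y to its left, z up, the work surface at z = 0. Lengths are in m, angles in rad, forces in N, time in s.
With the tool pointing down it reaches from about 0.425 to 0.925 m from the base axis. Payload 6.8 kg.
Tool frame: the origin (TCP) lies on the front face of the gripper's body, between the roots of the fingers; the fingertips stand 73 mm ahead of it and the grasp point (between the pads) lies 54 mm ahead of it; z points along the fingers, y is the line along which they close (so a half turn about z gives the same grasp; the last joint's range is limited). The gripper opens to 85 mm and grips with 20 to 120 N. Pads are 22 mm wide; open, the fingers measure 114 mm over their backs; the gripper's body (76 mm by 85 mm) begins 54 mm behind the grasp point. The pads swing forward as they close: fully open they stand 13 mm farther back than shut.
Start: joints at [1.122, 0.477, 0.022, 1.555, -0.011, 1.109, -0.083], TCP at [0.226, -0.636, 0.304] pointing down, gripper open.
Joint ranges: [-2.96, 2.96], [-0.34, 2.1], [-1.41, 1.46], [0.24, 2.44], [-1.37, 4.51], [0.17, 1.92], [-2.96, 2.96]. Speed limits (rad/s): [2.39, 2.39, 3.14, 3.14, 3.14, 3.14, 3.14].

INTERFACE

Orientations are given as a unit quaternion [w, x, y, z].
In Python, from station import bot, optics gives the robot as it stands.
- The arm moves only by the tool drive_tool, never from a script. Its argument "deltas" is a list of rows, each an object with "gripper": the closure in counts, from 0 (fully open) to 255 (shut); "offset": the shift along the tool's x, y, z in units of 1000 mm (1.0 is 1000 mm), a list of three; "angular": the turn, a rotation vector about the tool's x, y, z in units of 45 degrees (1.0 is 45 degrees), a list of three. In form: [{"gripper": gripper, "offset": [dx, dy, dz], "angular": [rx, ry, rz]}, ...]. A call has 1 to 5 rows; each row is the pose to reach, as a shift and turn from the pose commanded when the call began, along the tool's axes at that moment; what a row does not reach only later rows make up. A row lasts 1/10 s, in which the tool goes at most 50 mm and 8.59 degrees, less where a joint would pass 70% of its speed; a pose out of reach is approached as far as the arm can. A call with a number of a shift or a turn outside -1 to 1 is refused whole. A call with a gripper value outside its range is refused whole. The fingers move at their own pace and stop on an object; "grip_force" is the grip in N (left out, the last holds). Time passes only in rows, so rows that repeat a pose let the fingers close. It gives the time, the measured TCP pose, the force, the opening and the grip force at its end, in the units of the state.
- bot.get_obs(): the state, without advancing time (a new reading comes with each control period).
- optics.read_camera(name): name is "side" or "top" or "wrist"; returns the picture (384x512x3 uint8, blue, green, red); there is no depth.
- optics.camera_model(name): a dict with "fx", "fy", "cx", "cy" (pixels), "cam_to_world" (4x4, takes a point from camera to world coordinates). Camera axes: x right, y up, looking along -z (the intrinsics and any distortion apply to the point x, -y, -z); pixel columns grow to the right and rows downward; lengths in m; the calibration is good to about 2 mm. A picture is of the moment at which its call begins: read the wrist's pose just before it. camera_model takes no time and is no camera call; for the wrist camera it gives the pose at the moment of the call.
- bot.hand_in(): hands the job in; it is judged then, once.
The state is a dict: "t": time; "q": joint angles; "joint_vel": joint speeds; "joint_torque": joint torques, N m; "eef_pos": TCP position; "tool_rot": TCP orientation; "contact_force": force on the tool from outside, world axes, zero at the start; "torque": the same for the moment, N m; "gripper_width": opening from 0.0 (shut) to 1.0 (fully open); "grasp_force": force on a finger pad.
Only numpy, scipy, OpenCV 4.12 (cv2) and the standard library are available. Lean on these libraries where they do the work, as an engineer would, in place of code of your own. Each camera call takes 0.05 s, during which the arm holds its last target. There are 200 camera calls.

## Working session

There is one attempt and no reset: what is moved stays moved. The work goes in short steps, Python scripts to look and compute and a tool call to move; the robot and the scene stay as the last step left them, time stands still between calls to the robot, and variables do not carry over. Pictures are saved under pics/ and viewed, at most 10 in all, crops included, and the job is handed in when it is done.

Besides the shell and the picture viewer there is one more tool, called as name(argument=value, ...), one argument or row to a line, values as JSON. drive_tool: Moves the arm, as the interface text tells. Its arguments: {"type":"object","properties":{"deltas":{"type":"array"},"grip_force":{"type":"number"}},"required":["deltas"]}

```bash
mkdir -p pics; python3 - <<'E'
from station import bot, optics
import cv2,numpy as np
o=bot.get_obs();print({k:np.round(o[k],3) for k in ['t','eef_pos','tool_rot','contact_force','gripper_width']})
for n in ['top','side']:
    cv2.imwrite(f'pics/{n}0.png',optics.read_camera(n)); m=optics.camera_model(n)
    print(n,[m[k] for k in m if k!='cam_to_world'],np.round(m['cam_to_world'],3).tolist())
E
```

```text
{'t': np.float64(0.0), 'eef_pos': array([ 0.225, -0.636,  0.303]), 'tool_rot': array([-0.001,  0.986,  0.17 , -0.   ]), 'contact_force': array([-0.506,  0.047,  0.693]), 'gripper_width': np.float64(0.997)}
top [356.6626747066249, 356.6626747066249, 259.01129174750076, 185.07578366194576] [[-0.011, 0.997, -0.07, 0.491], [-1.0, -0.011, 0.006, 0.024], [0.005, 0.07, 0.998, 0.973], [0.0, 0.0, 0.0, 1.0]]
side [419.07066675908254, 419.07066675908254, 260.64719728352594, 180.8514665637713] [[0.988, 0.113, -0.109, 0.437], [-0.157, 0.645, -0.748, -0.674], [-0.015, 0.756, 0.655, 0.701], [0.0, 0.0, 0.0, 1.0]]
```

View pics/top0.png

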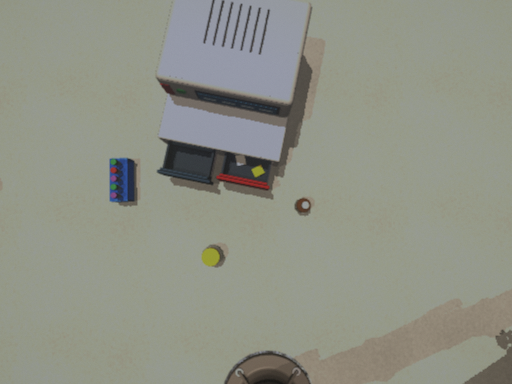

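View pics/side0.png

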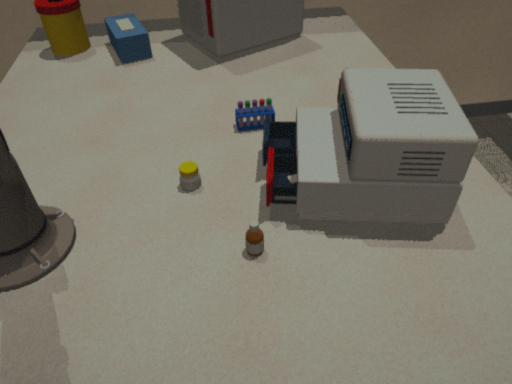

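The top view shows the machine at the upper centre. The blue-grey sample lip is at about (160–213, 170–181) and the red lip at (218–268, 177–187). The rack is at (122,180), the bottle at (303,205) and the jar at (211,257). Next I'll measure from an enlarged crop.

```bash
cat > h.py <<'E'
import numpy as np
def ray(m,u,v,z):
    T=m['cam_to_world'];d=T[:3,:3]@np.array([(u-m['cx'])/m['fx'],-(v-m['cy'])/m['fy'],-1.]);p=T[:3,3]
    return p+d*(z-p[2])/d[2]
def proj(m,P):
    T=m['cam_to_world'];c=T[:3,:3].T@(np.asarray(P)-T[:3,3])
    return m['cx']+m['fx']*c[0]/-c[2], m['cy']-m['fy']*c[1]/-c[2]
E
python3 - <<'E'
from station import bot, optics
import cv2,numpy as np
from h import *
im=cv2.imread('pics/top0.png');m=optics.camera_model('top')
b,g,r=[im[:,:,i].astype(int) for i in range(3)]
k=((r>110)&(g<60)&(b<60)).astype(np.uint8);k[:150]=0;k[:,:210]=0;k[:,285:]=0
c=np.argwhere(k)[:,::-1].astype(np.float32);R=cv2.minAreaRect(c);print(R,cv2.boxPoints(R).tolist())
for p in cv2.boxPoints(R): print(np.round(ray(m,*p,0.108),4))
for n,p,z in [('jar',(211,257),.058),('bottle',(304,205),.085),('rack',(119,180),.084)]: print(n,np.round(ray(m,*p,z),3))
cv2.imwrite('pics/crop0.png',cv2.resize(im[125:205,150:290],None,fx=5.6,fy=5.6,interpolation=cv2.INTER_CUBIC))
E
```

```text
((242.3118896484375, 180.47183227539062), (52.94940948486328, 5.27894401550293), 11.53462028503418) [[215.84408569335938, 177.7641143798828], [216.899658203125, 172.59178161621094], [268.7796936035156, 183.17955017089844], [267.72412109375, 188.3518829345703]]
[0.5708 0.1239 0.108 ]
[0.5835 0.1213 0.108 ]
[ 0.5563 -0.0047  0.108 ]
[ 0.5437 -0.002   0.108 ]
jar [0.374 0.142 0.058]
bottle [ 0.503 -0.092  0.085]
rack [0.57  0.368 0.084]
```

View pics/crop0.png

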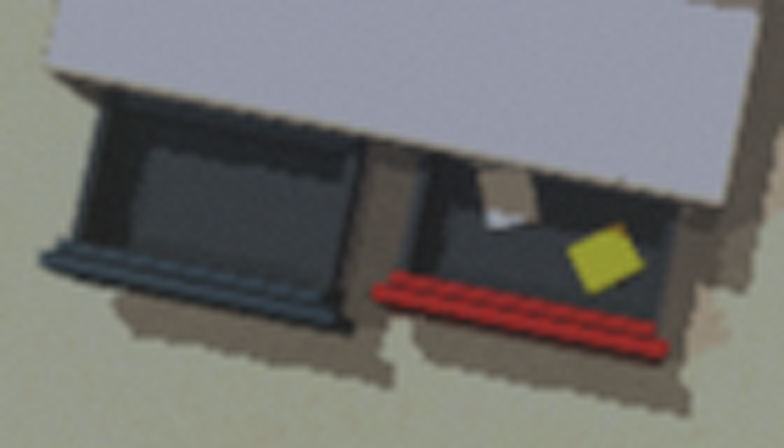

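The crop shows the analyser's front top edge running from crop (45,68) to (720,205). The sample lip is the upper blue strip, about (62,245) to (335,303), and the red lip strip runs about (395,275) to (655,328).

```bash
cat >> h.py <<'E'
def rel(o,target):  # world target of TCP -> tool offsets
    from scipy.spatial.transform import Rotation as R
    w,x,y,z=o['tool_rot'];return R.from_quat([x,y,z,w]).inv().apply(np.asarray(target)-o['eef_pos'])
E
python3 - <<'E'
from station import bot, optics
import numpy as np
from h import *
m=optics.camera_model('top')
P=lambda x,y,z:ray(m,150+(x+.5)/5.6-.5,125+(y+.5)/5.6-.5,z)
L,Rr=P(45,68,.125),P(720,205,.125)
sl,sr=P(62,247,.11),P(330,304,.11); rl,rr=P(395,277,.11),P(655,328,.11)
for n,a,b in [('an',L,Rr),('s',sl,sr),('w',rl,rr)]:
    d=b-a; print(n,np.round(a,3),np.round(b,3),'len',np.linalg.norm(d).round(3),'yaw',np.degrees(np.arctan2(d[0],-d[1])).round(1))
d=(Rr-L);yaw=-np.arctan2(-d[0],-d[1]) if 0 else np.arctan2(d[0],-d[1])
X=np.array([np.cos(yaw),np.sin(yaw),0]);Y=np.array([-X[1],X[0],0]);O=(L+Rr)/2
for n,p in [('s',(sl+sr)/2),('w',(rl+rr)/2)]: print(n,'anal frame',((p-O)@X).round(4),((p-O)@Y).round(4))
print('X',X,'O',O)
o=bot.get_obs()
for n,a,b in [('pre-push waste',-.13,-.0725),('waste end',-.025,-.0725),('s hook',-.03,.0725)]:
    t=O+a*X+b*Y; t[2]=.26; print(n,t.round(3),rel(o,t).round(3))
E
```

```text
an [0.67  0.261 0.125] [ 0.608 -0.027  0.125] len 0.295 yaw -12.1
s [0.594 0.258 0.11 ] [0.568 0.141 0.11 ] len 0.119 yaw -12.6
w [0.58  0.113 0.11 ] [0.556 0.001 0.11 ] len 0.115 yaw -11.7
s anal frame -0.0735 0.0685
w anal frame -0.0565 -0.0736
X [ 0.97760613 -0.21044298  0.        ] O [0.63860397 0.11709734 0.125     ]
pre-push waste [0.496 0.074 0.26 ] [ 0.492 -0.578  0.044]
waste end [0.599 0.051 0.26 ] [ 0.582 -0.523  0.044]
s hook [0.625 0.194 0.26 ] [ 0.654 -0.649  0.044]
```

drive_tool(
  deltas=[
    {"gripper": 255, "offset": [0.032, -0.038, 0], "angular": [0, 0, 0.14]},
    {"gripper": 255, "offset": [0.064, -0.076, 0], "angular": [0, 0, 0.28]},
    {"gripper": 255, "offset": [0.096, -0.114, 0], "angular": [0, 0, 0.42]},
    {"gripper": 255, "offset": [0.128, -0.152, 0], "angular": [0, 0, 0.56]},
    {"gripper": 255, "offset": [0.16, -0.19, 0], "angular": [0, 0, 0.7]},
  ],
)

```text
t: 0.6
eef_pos: [0.3132, -0.4015, 0.3036]
tool_rot: [-0.0, 0.994, -0.107, -0.0]
contact_force: [0.5, 0.1, 0.9]
gripper_width: 0.145
grasp_force: 0.0
```

```bash
cat > r.py <<'E'
import sys
from station import bot
from h import *
X=np.array([.9776,-.2104,0]);Y=np.array([.2104,.9776,0]);O=np.array([.6386,.1171,0])
o=bot.get_obs();p=o['eef_pos']-O
print('t',o['t'],'eef',o['eef_pos'].round(4),'anal',(p@X).round(4),(p@Y).round(4),'F',o['contact_force'].round(2),'w',round(float(o['gripper_width']),3),'q',o['q'].round(2), 'rot',np.round(o['tool_rot'],3))
if len(sys.argv)>1:
    a,b,z=map(float,sys.argv[1:]);t=O+a*X+b*Y;t[2]=z;print('rel',rel(o,t).round(4))
E
python3 r.py -.13 -.0725 .26
```

```text
t 0.6 eef [ 0.3132 -0.4015  0.3036] anal -0.209 -0.5755 F [0.51 0.13 0.86] w 0.145 q [ 0.76  0.2   0.03  1.95 -0.01  0.99 -0.99] rot [-0.     0.994 -0.107 -0.   ]
rel [ 0.0782 -0.5031  0.0437]
```

drive_tool(
  deltas=[
    {"gripper": 255, "offset": [0.008, -0.048, 0], "angular": [0, 0, 0]},
    {"gripper": 255, "offset": [0.016, -0.096, 0], "angular": [0, 0, 0]},
    {"gripper": 255, "offset": [0.024, -0.144, 0], "angular": [0, 0, 0]},
    {"gripper": 255, "offset": [0.032, -0.192, 0], "angular": [0, 0, 0]},
    {"gripper": 255, "offset": [0.04, -0.24, 0], "angular": [0, 0, 0]},
  ],
)

```text
t: 1.1
eef_pos: [0.4019, -0.1752, 0.3039]
tool_rot: [0.0, 0.995, -0.104, 0.0]
contact_force: [1.2, 0.3, 0.2]
gripper_width: 0.004
grasp_force: 0.0
```

drive_tool(
  deltas=[
    {"gripper": 255, "offset": [0.007, -0.048, 0.008], "angular": [0, 0, 0]},
    {"gripper": 255, "offset": [0.014, -0.096, 0.016], "angular": [0, 0, 0]},
    {"gripper": 255, "offset": [0.021, -0.144, 0.024], "angular": [0, 0, 0]},
    {"gripper": 255, "offset": [0.028, -0.192, 0.032], "angular": [0, 0, 0]},
    {"gripper": 255, "offset": [0.034, -0.235, 0.04], "angular": [0, 0, 0]},
  ],
)

```text
t: 1.6
eef_pos: [0.4841, 0.048, 0.2636]
tool_rot: [-0.0, 0.995, -0.104, 0.0]
contact_force: [0.3, 0.1, -0.0]
gripper_width: -0.003
grasp_force: 0.0
```

```bash
python3 r.py -.13 -.0725 .15; python3 - <<'E'
from station import bot, optics
import cv2,numpy as np
from h import *
m=optics.camera_model('wrist');im=optics.read_camera('wrist')
X=np.array([.9776,-.2104,0]);Y=np.array([.2104,.9776,0]);O=np.array([.6386,.1171,0])
P=lambda a,b,z:tuple(int(round(c)) for c in proj(m,O+a*X+b*Y+[0,0,z]))
for a,b,z in [(0,.15,.125),(0,-.15,.125),(-.0565,-.0135,.11),(-.0565,-.1315,.11),(-.0735,.0135,.11),(-.0735,.1315,.11)]:
    print(P(a,b,z)); cv2.circle(im,P(a,b,z),3,(255,0,255),-1)
cv2.imwrite('pics/w1.png',im)
E
```

```text
t 1.6 eef [0.4841 0.048  0.2636] anal -0.1365 -0.1 F [ 0.31  0.07 -0.02] w -0.003 q [ 0.09  0.24 -0.36  2.02  0.11  0.9  -2.11] rot [-0.     0.995 -0.104  0.   ]
rel [ 0.0066 -0.0275  0.1136]
(-120, 14)
(329, 16)
(144, 104)
(294, 105)
(113, 126)
(-33, 125)
```

View pics/w1.png

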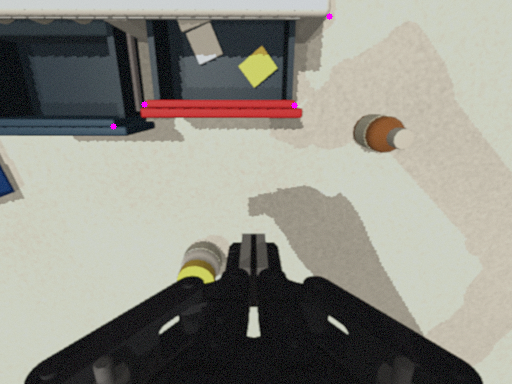

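The wrist view confirms the estimates. The red lip runs (144,104) to (294,105), on my projected marks. The jar is at (202,262), below tip height. Next I'll descend in front of the red fascia.

drive_tool(
  deltas=[
    {"gripper": 255, "offset": [0.004, -0.016, 0.04], "angular": [0, 0, 0]},
    {"gripper": 255, "offset": [0.007, -0.027, 0.075], "angular": [0, 0, 0]},
    {"gripper": 255, "offset": [0.007, -0.027, 0.1], "angular": [0, 0, 0]},
    {"gripper": 255, "offset": [0.007, -0.027, 0.115], "angular": [0, 0, 0]},
    {"gripper": 255, "offset": [0.007, -0.027, 0.115], "angular": [0, 0, 0]},
  ],
)

```text
t: 2.15
eef_pos: [0.4947, 0.0701, 0.1467]
tool_rot: [0.001, 0.995, -0.104, -0.002]
contact_force: [-0.0, -0.0, 0.0]
gripper_width: -0.001
grasp_force: 0.0
```

drive_tool(
  deltas=[
    {"gripper": 255, "offset": [0.01, 0, 0], "angular": [0, 0, 0]},
    {"gripper": 255, "offset": [0.02, 0, 0], "angular": [0, 0, 0]},
    {"gripper": 255, "offset": [0.03, 0, 0], "angular": [0, 0, 0]},
    {"gripper": 255, "offset": [0.04, 0, 0], "angular": [0, 0, 0]},
    {"gripper": 255, "offset": [0.05, 0, 0], "angular": [0, 0, 0]},
  ],
)

```text
t: 2.65
eef_pos: [0.5465, 0.0599, 0.1494]
tool_rot: [-0.0, 0.995, -0.105, 0.001]
contact_force: [0.5, -0.2, 0.1]
gripper_width: 0.003
grasp_force: 0.0
```

```bash
python3 r.py -.025 -.0725 .148
```

```text
t 2.65 eef [0.5465 0.0599 0.1494] anal -0.078 -0.0753 F [ 0.49 -0.21  0.06] w 0.003 q [ 0.03  0.49 -0.32  1.97  0.23  0.72 -2.2 ] rot [-0.     0.995 -0.105  0.001]
rel [ 0.053  -0.0027  0.0015]
```

drive_tool(
  deltas=[
    {"gripper": 255, "offset": [0.006, 0, 0], "angular": [0, 0, 0]},
    {"gripper": 255, "offset": [0.014, 0, 0], "angular": [0, 0, 0]},
    {"gripper": 255, "offset": [0.022, 0, 0], "angular": [0, 0, 0]},
    {"gripper": 255, "offset": [0.03, 0, 0], "angular": [0, 0, 0]},
    {"gripper": 255, "offset": [0.038, 0, 0], "angular": [0, 0, 0]},
  ],
)

```text
t: 3.15
eef_pos: [0.5826, 0.0522, 0.1487]
tool_rot: [0.0, 0.995, -0.104, -0.0]
contact_force: [-5.0, -0.0, 1.7]
gripper_width: -0.002
grasp_force: 2.2
```

drive_tool(
  deltas=[
    {"gripper": 255, "offset": [0.004, 0, 0], "angular": [0, 0, 0]},
    {"gripper": 255, "offset": [0.008, 0, 0], "angular": [0, 0, 0]},
    {"gripper": 255, "offset": [0.012, 0, 0], "angular": [0, 0, 0]},
  ],
)

```text
t: 3.45
eef_pos: [0.5942, 0.0497, 0.1487]
tool_rot: [0.0, 0.995, -0.104, -0.0]
contact_force: [-4.0, -0.0, 0.9]
gripper_width: -0.001
grasp_force: 2.0
```

```bash
python3 r.py -.025 -.0725 .148
```

```text
t 3.45 eef [0.5942 0.0497 0.1487] anal -0.0293 -0.0752 F [-4.01 -0.    0.93] w -0.001 q [ 0.04  0.55 -0.3   1.85  0.23  0.77 -2.16] rot [ 0.     0.995 -0.104 -0.   ]
rel [ 0.0043 -0.0027  0.0007]
```

Force is steady at 4–5 N, which is just sliding friction. I'll creep to the stop and watch for a force rise.

drive_tool(
  deltas=[
    {"gripper": 255, "offset": [0.002, 0, 0], "angular": [0, 0, 0]},
    {"gripper": 255, "offset": [0.004, 0, 0], "angular": [0, 0, 0]},
  ],
)

```text
t: 3.65
eef_pos: [0.598, 0.0489, 0.1487]
tool_rot: [0.0, 0.995, -0.104, -0.0]
contact_force: [-3.9, 0.6, -1.5]
gripper_width: 0.003
grasp_force: 1.9
```

drive_tool(
  deltas=[
    {"gripper": 255, "offset": [0.0015, 0, 0], "angular": [0, 0, 0]},
    {"gripper": 255, "offset": [0.003, 0, 0], "angular": [0, 0, 0]},
  ],
)

```text
t: 3.85
eef_pos: [0.5994, 0.0487, 0.1487]
tool_rot: [0.0, 0.995, -0.104, -0.002]
contact_force: [-13.1, 1.3, 7.2]
gripper_width: 0.002
grasp_force: 6.5
```

The force rise to 13 N with the motion stalled means the waste drawer is home. I'll back off, lift and go over the sample well.

drive_tool(
  deltas=[
    {"gripper": 255, "offset": [-0.012, 0, 0], "angular": [0, 0, 0]},
    {"gripper": 255, "offset": [-0.03, 0, -0.01], "angular": [0, 0, 0]},
    {"gripper": 255, "offset": [-0.03, 0, -0.05], "angular": [0, 0, 0]},
    {"gripper": 255, "offset": [-0.03, 0, -0.09], "angular": [0, 0, 0]},
    {"gripper": 255, "offset": [-0.028, -0.04, -0.1], "angular": [0, 0, 0]},
  ],
)

```text
t: 4.35
eef_pos: [0.5846, 0.0881, 0.254]
tool_rot: [0.001, 0.994, -0.109, 0.005]
contact_force: [1.6, -0.8, -0.1]
gripper_width: -0.0
grasp_force: 0.0
```

drive_tool(
  deltas=[
    {"gripper": 255, "offset": [0.002, -0.04, 0], "angular": [0, 0, 0]},
    {"gripper": 255, "offset": [0.004, -0.08, 0], "angular": [0, 0, 0]},
    {"gripper": 255, "offset": [0.007, -0.107, 0], "angular": [0, 0, 0]},
    {"gripper": 255, "offset": [0.007, -0.107, 0], "angular": [0, 0, 0]},
  ],
)

```text
t: 4.75
eef_pos: [0.6114, 0.2025, 0.2499]
tool_rot: [-0.003, 0.995, -0.101, 0.002]
contact_force: [0.4, -0.0, 0.1]
gripper_width: 0.003
grasp_force: 0.0
```

```bash
python3 r.py -.045 .0725 .153; python3 - <<'E'
from station import bot, optics
import cv2,numpy as np
from h import *
m=optics.camera_model('wrist');im=optics.read_camera('wrist')
X=np.array([.9776,-.2104,0]);Y=np.array([.2104,.9776,0]);O=np.array([.6386,.1171,0])
P=lambda a,b,z:tuple(int(round(c)) for c in proj(m,O+a*X+b*Y+[0,0,z]))
for a,b,z in [(-.0705,.0135,.11),(-.0705,.1315,.11),(-.045,.0725,.08),(-.014,-.0725,.106)]:
    print(P(a,b,z)); cv2.circle(im,P(a,b,z),3,(255,0,255),-1)
cv2.imwrite('pics/w2.png',im)
E
```

```text
t 4.75 eef [0.6114 0.2025 0.2499] anal -0.0446 0.0778 F [ 0.39 -0.02  0.12] w 0.003 q [-0.15  0.5  -0.36  1.67  0.2   1.   -2.35] rot [-0.003  0.995 -0.101  0.002]
rel [-0.0007  0.0058  0.0969]
(328, 234)
(192, 233)
(260, 195)
(439, 171)
```

View pics/w2.png

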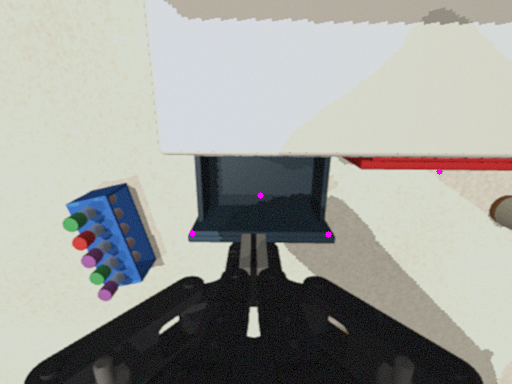

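The lip's back edge lies on my marks at row ~234, with the finger target inside the well at (260,195). The red front sits nearly flush. Descending.

drive_tool(
  deltas=[
    {"gripper": 255, "offset": [0, 0.005, 0.03], "angular": [0, 0, 0]},
    {"gripper": 255, "offset": [0, 0.005, 0.06], "angular": [0, 0, 0]},
    {"gripper": 255, "offset": [0, 0.005, 0.085], "angular": [0, 0, 0]},
    {"gripper": 255, "offset": [0, 0.005, 0.1], "angular": [0, 0, 0]},
    {"gripper": 255, "offset": [0, 0.005, 0.1], "angular": [0, 0, 0]},
  ],
)

```text
t: 5.3
eef_pos: [0.6091, 0.1901, 0.1471]
tool_rot: [0.001, 0.994, -0.105, -0.001]
contact_force: [-0.6, 0.2, -0.1]
gripper_width: -0.001
grasp_force: 0.0
```

drive_tool(
  deltas=[
    {"gripper": 255, "offset": [-0.007, 0, 0], "angular": [0, 0, 0]},
    {"gripper": 255, "offset": [-0.014, 0, 0], "angular": [0, 0, 0]},
    {"gripper": 255, "offset": [-0.021, 0, 0], "angular": [0, 0, 0]},
    {"gripper": 255, "offset": [-0.028, 0, 0], "angular": [0, 0, 0]},
    {"gripper": 255, "offset": [-0.035, 0, 0], "angular": [0, 0, 0]},
  ],
)

```text
t: 5.8
eef_pos: [0.5764, 0.1992, 0.1503]
tool_rot: [-0.001, 0.995, -0.104, 0.002]
contact_force: [3.8, -0.9, 3.4]
gripper_width: 0.0
grasp_force: 2.2
```

```bash
python3 r.py -.149 .0725 .153
```

```text
t 5.8 eef [0.5764 0.1992 0.1503] anal -0.0781 0.0672 F [ 3.8  -0.93  3.36] w 0.0 q [-0.18  0.57 -0.33  1.82  0.25  0.79 -2.43] rot [-0.001  0.995 -0.104  0.002]
rel [-0.0708 -0.0055 -0.0029]
```

drive_tool(
  deltas=[
    {"gripper": 255, "offset": [-0.007, 0, 0], "angular": [0, 0, 0]},
    {"gripper": 255, "offset": [-0.014, 0, 0], "angular": [0, 0, 0]},
    {"gripper": 255, "offset": [-0.021, 0, 0], "angular": [0, 0, 0]},
    {"gripper": 255, "offset": [-0.028, 0, 0], "angular": [0, 0, 0]},
    {"gripper": 255, "offset": [-0.035, 0, 0], "angular": [0, 0, 0]},
  ],
)

```text
t: 6.3
eef_pos: [0.5409, 0.2066, 0.1489]
tool_rot: [-0.0, 0.995, -0.104, 0.0]
contact_force: [5.2, 0.3, 2.7]
gripper_width: 0.002
grasp_force: 2.2
```

drive_tool(
  deltas=[
    {"gripper": 255, "offset": [-0.006, 0, 0], "angular": [0, 0, 0]},
    {"gripper": 255, "offset": [-0.012, 0, 0], "angular": [0, 0, 0]},
    {"gripper": 255, "offset": [-0.018, 0, 0], "angular": [0, 0, 0]},
    {"gripper": 255, "offset": [-0.023, 0, 0], "angular": [0, 0, 0]},
    {"gripper": 255, "offset": [-0.027, 0, 0], "angular": [0, 0, 0]},
  ],
)

```text
t: 6.8
eef_pos: [0.5144, 0.2121, 0.1488]
tool_rot: [-0.0, 0.995, -0.104, -0.0]
contact_force: [4.7, 2.4, 1.1]
gripper_width: -0.006
grasp_force: 2.0
```

```bash
python3 r.py -.149 .0725 .153
```

```text
t 6.8 eef [0.5144 0.2121 0.1488] anal -0.1414 0.0667 F [4.66 2.35 1.12] w -0.006 q [-0.23  0.51 -0.35  1.95  0.25  0.73 -2.51] rot [-0.     0.995 -0.104 -0.   ]
rel [-0.0076 -0.0058 -0.0042]
```

drive_tool(
  deltas=[
    {"gripper": 255, "offset": [-0.002, 0, 0], "angular": [0, 0, 0]},
    {"gripper": 255, "offset": [-0.004, 0, 0], "angular": [0, 0, 0]},
    {"gripper": 255, "offset": [-0.006, 0, 0], "angular": [0, 0, 0]},
  ],
)

```text
t: 7.1
eef_pos: [0.509, 0.213, 0.1487]
tool_rot: [0.0, 0.995, -0.104, -0.0]
contact_force: [3.7, 1.4, 0.9]
gripper_width: -0.002
grasp_force: 1.9
```

drive_tool(
  deltas=[
    {"gripper": 255, "offset": [-0.0015, 0, 0], "angular": [0, 0, 0]},
    {"gripper": 255, "offset": [-0.003, 0, 0], "angular": [0, 0, 0]},
  ],
)

```text
t: 7.3
eef_pos: [0.5072, 0.2133, 0.1488]
tool_rot: [-0.0, 0.995, -0.105, 0.001]
contact_force: [11.3, 1.2, -7.2]
gripper_width: 0.003
grasp_force: 5.5
```

The stop is reached, with a force rise at x = -0.149 as predicted. I'll unhook inward, lift clear and check.

drive_tool(
  deltas=[
    {"gripper": 255, "offset": [0.01, 0, 0], "angular": [0, 0, 0]},
    {"gripper": 255, "offset": [0.02, 0, 0], "angular": [0, 0, 0]},
    {"gripper": 255, "offset": [0.02, 0, -0.03], "angular": [0, 0, 0]},
    {"gripper": 255, "offset": [0.02, 0, -0.07], "angular": [0, 0, 0]},
    {"gripper": 255, "offset": [0.02, 0, -0.11], "angular": [0, 0, 0]},
  ],
)

```text
t: 7.8
eef_pos: [0.5252, 0.2087, 0.2592]
tool_rot: [0.001, 0.995, -0.105, -0.002]
contact_force: [0.7, -0.1, 0.7]
gripper_width: -0.001
grasp_force: 0.0
```

drive_tool(
  deltas=[
    {"gripper": 255, "offset": [0, 0.03, -0.03], "angular": [0, 0, 0]},
    {"gripper": 255, "offset": [0, 0.05, -0.06], "angular": [0, 0, 0]},
    {"gripper": 255, "offset": [0, 0.05, -0.06], "angular": [0, 0, 0]},
    {"gripper": 255, "offset": [0, 0.05, -0.06], "angular": [0, 0, 0]},
  ],
)

```text
t: 8.2
eef_pos: [0.5154, 0.16, 0.319]
tool_rot: [0.0, 0.994, -0.105, -0.0]
contact_force: [-1.2, 0.3, -0.3]
gripper_width: 0.002
grasp_force: 0.0
```

```bash
python3 r.py; python3 - <<'E'
from station import bot, optics
import cv2,numpy as np
from h import *
m=optics.camera_model('wrist');im=optics.read_camera('wrist')
X=np.array([.9776,-.2104,0]);Y=np.array([.2104,.9776,0]);O=np.array([.6386,.1171,0])
P=lambda a,b,z:tuple(int(round(c)) for c in proj(m,O+a*X+b*Y+[0,0,z]))
for a,b,z in [(-.16,.0135,.11),(-.16,.1315,.11),(-.014,-.02,.106),(-.014,-.1315,.106)]:
    cv2.circle(im,P(a,b,z),2,(255,0,255),-1)
s=optics.read_camera('side')
cv2.imwrite('pics/f.png',np.hstack([cv2.resize(im,(400,300)),cv2.resize(s,(400,300))]))
E
```

```text
t 8.2 eef [0.5154 0.16   0.319 ] anal -0.1294 0.016 F [-1.24  0.32 -0.31] w 0.002 q [-0.09  0.27 -0.39  1.84  0.12  1.06 -2.31] rot [ 0.     0.994 -0.105 -0.   ]
```

View pics/f.png

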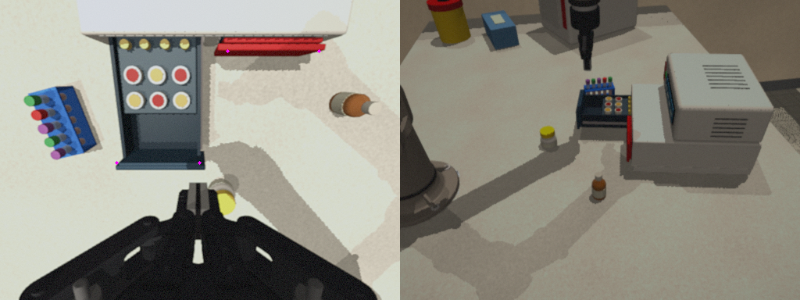

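The picture shows the sample lip on the 0.16 m marks, with rack, jar and bottle standing. The red front is close to its home marks, at about (228,50) to (318,50). I'll check that last one numerically with the top camera.

```bash
python3 - <<'E'
from station import bot, optics
import cv2,numpy as np
from h import *
X=np.array([.9776,-.2104,0]);Y=np.array([.2104,.9776,0]);O=np.array([.6386,.1171,0])
m=optics.camera_model('top');t1=optics.read_camera('top')
for im in (cv2.imread('pics/top0.png'),t1):
    b,g,r=[im[:,:,i].astype(int) for i in range(3)]
    k=((r>110)&(g<60)&(b<60)).astype(np.uint8);k[:140]=0;k[:,:205]=0;k[:,300:]=0
    c=np.argwhere(k)[:,::-1];p=np.array([ray(m,u,v,.107) for u,v in c])-O
    print(len(c),np.percentile(p@X,[5,50,95]).round(4),np.percentile(p@Y,[2,98]).round(3))
E
```

```text
243 [-0.0671 -0.0621 -0.0554] [-0.132 -0.012]
278 [-0.0141 -0.0084 -0.0021] [-0.133 -0.012]
```

The outer face reads -14 mm, so the waste drawer is home.

```bash
python3 -c "
from station import bot
print(bot.hand_in())"
```

```text
the job is handed in; nothing more can be done
None
```

I handed the job in with the waste drawer home, the sample drawer out to its 0.16 m stop, and the rack, bottle and jar still standing in the last picture; no verdict came back.

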